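# Load worn saw parts into the bench tumbler

## Robot

A 6-joint arm with a two-finger parallel gripper is mounted at the origin on the work surface. World frame = base frame: x ahead of the robot, y to its left, z up, the work surface at z = 0. Lengths are in m, angles in rad, forces in N, time in s.
With the tool pointing down it reaches from about 0.325 to 0.875 m from the base axis. Payload 4.4 kg.
Tool frame: the origin (TCP) lies midway between the tips of the shut fingers; the grasp point (between the pads) lies 19 mm behind it (grip_depth is the distance from the TCP to the grasp point, in m); z points along the fingers, y is the line along which they close (so a half turn about z gives the same grasp; the last joint's range is limited). The gripper opens to 85 mm and grips with 20 to 120 N. Pads are 22 mm wide; open, the fingers measure 114 mm over their backs; the gripper's body (76 mm by 85 mm) begins 54 mm behind the grasp point. The pads swing forward as they close: fully open they stand 13 mm farther back than shut.
Start: joints at [-1.319, 0.207, 1.542, -0, 1.393, -0.15], TCP at [0.225, -0.529, 0.231] pointing down, gripper open.
Joint ranges: [-2.73, 2.73], [-0.86, 2.22], [0.23, 2.46], [-1.11, 4.25], [0.08, 2.63], [-2.82, 2.82]. Speed limits (rad/s): [2.79, 2.79, 3.14, 3.14, 3.14, 3.14].

## Interface

Orientations are given as a unit quaternion [w, x, y, z].
In Python, from station import * gives the robot as it stands.
- The arm moves only by the tool step_arm, never from a script. Its argument "moves" is text: rows parted by semicolons, each of 7 numbers parted by spaces: the turn, a rotation vector about the tool's x, y, z in rad, then the shift along the tool's x, y, z in m, then the opening, from -1 (shut) to 1 (fully open), so that 0 is half open. A call has 1 to 12 rows; each row is the pose to reach, as a shift and turn from the pose commanded when the call began, along the tool's axes at that moment; what a row does not reach only later rows make up. A row lasts 1/10 s, in which the tool goes at most 50 mm and 8.59 degrees, less where a joint would pass 70% of its speed; a pose out of reach is approached as far as the arm can. A call with a gripper value outside its range is refused whole. The fingers move at their own pace and stop on an object; "force" is the grip in N (left out, the last holds). Time passes only in rows, so rows that repeat a pose let the fingers close. It gives the time, the measured TCP pose, the force, the opening and the grip force at its end, in the units of the state.
- observe(): the state, without advancing time (a new reading comes with each control period).
- snapshot(name): name is "scene" or "side" or "wrist"; returns a dict with "frame" (420x560x3 uint8, red, green, blue), "intrinsics" (3x3 intrinsics, pixels), "pose" (4x4, takes a point from camera to world coordinates); the wrist camera has in their place "mount" (4x4, takes a point from camera to tool coordinates, whose origin is the TCP and whose axes are the flange's). Camera axes: x right, y down, z forward; pixel columns grow to the right and rows downward; lengths in m; the calibration is good to about 2 mm. A picture is of the moment at which its call begins: read the wrist's pose just before it. There is no depth.
- job_done(): hands the job in; it is judged then, once.
Trained networks look in a picture, given as the dict that the camera call returned (one of the last four; its "shot" number tells which), for a name from the list of things; names that differ only in an ending like _2 or _b are one class to them, and where a whole thing is asked for, a point or a joint stands for the part that bears it (a point fixed in the world has none). Each returns a list of dicts, best first, with "confidence" (0 to 1); they miss things now and then, are a little off and sometimes report something else, mostly with a low value. They report only what shows in the picture. A call takes as long as a camera call. They do not tell look-alikes from the thing itself.
- find_in(picture, name): "xy" ([column, row] in pixels, amid what is visible of it).
- landmark_of(picture, name): "xy" ([column, row] in pixels: a listed point, or the origin of a listed thing).
The state is a dict: "t": time; "q": joint angles; "qd": joint speeds; "effort": joint torques, N m; "tool_pos": TCP position; "orientation": TCP orientation; "ft_force": force on the tool from outside, world axes, zero at the start; "wrist_torque": the same for the moment, N m; "finger_gap": finger opening in m; "grip_force": force on a finger pad.
Only numpy, scipy, OpenCV 4.12 (cv2) and the standard library are available. Lean on these libraries where they do the work, as an engineer would, in place of code of your own. Each camera call takes 0.05 s, during which the arm holds its last target. There are 200 camera calls.

## Task

Free the tumbler's clamp knob (a quarter turn counter-clockwise) and slide the hopper cover fully open. Then pick up the tray by its bar, tip all four parts from it into the hopper, and set the empty tray back down flat on the bench. Do not disturb the other things on the bench.

Things in the scene. Friction and masses are not known exactly. Their poses are not given: they have to be found in the camera images.
- hopper: Fixed bench tumbler, grey, orange front panel, left or right of the robot. Square feed hopper, open on top: outside 190 x 190 mm, walls 6 mm, rim 130 mm above the bench, sloping floor 20 to 55 mm above the bench. Origin on the bench under the mouth's centre; z up, x to the machine's back (away from the robot within 0.15 rad). Clamp bracket on the -y side out to y -155 mm.
- mouth (a point): centre of the hopper mouth at rim height, 130 mm above the bench (axes as the hopper's). Behind the mouth (x +95 to +290 mm, 200 mm wide) is a flat deck, 130 mm high; guide rails at y = +-101 mm, 137 mm high, run along both sides
- cover (a joint): Sliding aluminium plate 190 x 188 x 6 mm over the mouth, top 137 mm above the bench. 0 = closed, grows to 0.175 m (end stop) as it slides along hopper +x, back over the deck. About 2 N friction, stays where left. Until the clamp is turned, the clamp's dog blocks the ear on the cover's -y side (ear top 155 mm) after about 10 mm.
- cover_grip (a point): middle of the cover's grip, an upright plate 12 mm thick (along hopper x), 60 mm wide (along y), from 137 to 177 mm above the bench; this point is 162 mm up, at hopper x = -60 mm + cover value, y = 0. Pinch from above, fingers closing along hopper x
- clamp (a joint): Clamp knob on a vertical axis beside the mouth (hopper x +20, y -130 mm). Grows counter-clockwise seen from above: 0 to 0.15 rad at the start is locked, its steel dog in front of the cover's ear; from about 1.3 rad it is free; end stop at 1.75. About 0.12 N m friction, stays where left.
- clamp_grip (a point): point on the knob's axis 179 mm above the bench, the height to grip; its x axis lies along the wing grip (parallel to hopper x at value 0). The wing grip is a black bar 56 mm long, 14 mm thick, from 159 to 195 mm above the bench; the dog below it (top 156 mm) reaches 47 mm from the axis
- tray: Loose aluminium tray, 0.26 to 0.46 kg, holding four parts; 200 mm long (x), 140 mm wide, walls 45 mm high. Origin on its underside below the bar; z up, +x to the open pouring end, facing the robot within 0.6 rad at the start. Floor 4 mm thick, flat from x -85 (back wall) to +70 mm, then a ramp up to the lip. The parts slide out when it is tipped lip down by 45 to 65 degrees.
- tray_bar (a point): middle of the tray's carrying bar, 85 mm above the tray's underside, axes as the tray's. The bar runs across the tray (along y, 140 mm), 14 mm thick along x, 18 mm high (76 to 94 mm), on an upright at each end. Pinch from above, fingers closing along tray x
- tray_lip (a point): middle of the tray's pouring lip: tray x +115 mm, 16 mm above its underside; no wall here
- piston: aluminium piston, 44 mm diameter, 42 mm high, standing in the tray; origin at its centre
- drum: steel clutch drum, 56 mm diameter, 28 mm high with a hub on top, lying in the tray; origin at its centre
- yoke: dark steel U-shaped yoke, 50 x 30 x 30 mm, in the tray; origin at its centre
- hexnut: large steel hexagon nut, 54 mm across corners, 32 mm high, in the tray; origin at its centre
- spray_bottle: Bystander: yellow trigger spray bottle, 70 mm diameter, 250 mm tall, standing between the tumbler and the tray, a little farther from the robot; origin under its centre
- jar: Bystander: screw-lid jar, 66 mm diameter, 90 mm tall, standing just behind the tray's back wall; origin under its centre
- wrench: Bystander: open wrench, 160 mm long, lying flat beside the tray; origin under its centre
- drill: Bystander: cordless drill lying on its side, about 260 by 190 mm, 60 mm high, on the left; origin under the motor
- carton: Bystander: closed cardboard box 200 x 140 x 110 mm, on the right; origin under its centre
- mug: Bystander: white mug, 80 mm diameter, 95 mm tall, far left; origin under its centre
- oil: Bystander: white oil bottle, 72 mm diameter, 170 mm tall, far right; origin under its centre
There are look-alikes about, which are no part of the job. Leave any orange look-alike of the tray alone.

How it is judged:
On the way, in this order (a step that is already met when the one before it is completed fails the run):
1. the clamp knob is turned to free (over 1.2 rad) (value of joint clamp above 1.2 rad).
2. the cover is slid open (over 155 mm) (value of joint cover above 0.155 m).
3. the tray is tipped over the hopper (over 0.5 rad, within 250 mm of the mouth) (angle between tray's own z axis and vertical above 0.5 rad and horizontal distance between tray and mouth below 0.25 m and height (world z) of tray above 0.1 m).
4. all four parts are in the hopper, below the rim (x of piston in the frame of hopper between -0.09 and 0.09 m and y of piston in the frame of hopper between -0.09 and 0.09 m and z of piston in the frame of hopper between 0 and 0.12 m and x of drum in the frame of hopper between -0.09 and 0.09 m and y of drum in the frame of hopper between -0.09 and 0.09 m and z of drum in the frame of hopper between 0 and 0.12 m and x of yoke in the frame of hopper between -0.09 and 0.09 m and y of yoke in the frame of hopper between -0.09 and 0.09 m and z of yoke in the frame of hopper between 0 and 0.12 m and x of hexnut in the frame of hopper between -0.09 and 0.09 m and y of hexnut in the frame of hopper between -0.09 and 0.09 m and z of hexnut in the frame of hopper between 0 and 0.12 m), for 0.2 s.
At the end, for the whole second after the job is handed in: All four parts at rest in the hopper (centres within 90 mm of its middle in x and y, under 120 mm above the bench); cover open over 155 mm; clamp over 1.2 rad; tray on the bench right way up (tilt under 0.08 rad, underside under 12 mm), at rest (all of step 4 and value of joint cover above 0.155 m and value of joint clamp above 1.2 rad and angle between tray's own z axis and vertical below 0.08 rad and height (world z) of tray between -0.01 and 0.012 m and linear speed of tray below 0.02 m/s and linear speed of each of piston, drum, yoke, hexnut below 0.03 m/s); the robot touches nothing.
It fails at once if one of the bystanders is pushed more than 40 mm (distance of any of spray_bottle, jar, wrench, drill, carton, mug, oil from where it was at the start of the episode above 0.04 m).
It fails at once if one of the bystanders is tipped over (angle between any of spray_bottle, jar, wrench, drill, carton, mug, oil's own z axis and vertical above 0.5 rad).
It also fails if it takes over 72 s, if anything falls off the work surface, if the arm or the gripper's body presses on something with over 40 N, if the wrist force passes 120 N, or if a joint passes its speed limit or range.

## Working session

There is one attempt and no reset: what is moved stays moved. The work goes in short steps, Python scripts to look and compute and a tool call to move; the robot and the scene stay as the last step left them, time stands still between calls to the robot, and variables do not carry over. Pictures are saved under pics/ and viewed, at most 11 in all, crops included, and the job is handed in when it is done.

Besides the shell and the picture viewer there is one more tool, called after "Call:" by a JSON object that holds its "fn" and its "kwargs". step_arm: Moves the arm, as the interface text tells. Its arguments: {"type":"object","properties":{"moves":{"type":"string"},"force":{"type":"number"}},"required":["moves"]}

```bash
ls; mkdir -p pics; python3 - <<'E'
from station import *
import cv2,numpy as np
o=observe();print({k:np.round(v,3).tolist() for k,v in o.items()})
ims=[]
for c in ["scene","side"]:
    s=snapshot(c);ims.append(s["frame"][:,:,::-1]);print(c,np.round(s["pose"],3).tolist(),np.round(s["intrinsics"],1).tolist())
    for n in ["hopper","mouth","cover_grip","clamp_grip","tray","tray_bar","tray_lip","piston","drum","yoke","hexnut","spray_bottle","jar","wrench"]:
        print(n,[(np.round(d["xy"],1).tolist(),round(d["confidence"],2)) for d in landmark_of(s,n)[:3]])
    cv2.imwrite(f"pics/{c}0.png",s["frame"][:,:,::-1])
E
```

```text
pics
{'t': 0.0, 'q': [-1.318, 0.207, 1.543, 0.0, 1.394, -0.151], 'qd': [-0.001, 0.003, -0.001, -0.001, 0.001, -0.0], 'effort': [0.001, -38.303, -29.16, -0.0, 0.01, -0.0], 'tool_pos': [0.225, -0.528, 0.23], 'orientation': [-0.001, 0.98, 0.2, -0.0], 'ft_force': [0.543, 0.237, -0.283], 'wrist_torque': [-0.002, 0.025, 0.039], 'grip_force': 0.0, 'finger_gap': 0.086}
scene [[-0.843, 0.417, -0.339, 0.939], [0.537, 0.648, -0.539, 0.717], [-0.005, -0.637, -0.771, 1.243], [0.0, 0.0, 0.0, 1.0]] [[434.2, 0.0, 287.6], [0.0, 434.2, 202.8], [0.0, 0.0, 1.0]]
hopper [([252.1, 205.3], 0.74)]
mouth [([248.6, 177.5], 0.92)]
cover_grip [([262.6, 166.4], 0.71), ([214.9, 134.8], 0.68)]
clamp_grip [([223.7, 147.6], 0.8)]
tray [([319.9, 295.7], 0.66), ([310.0, 170.8], 0.59)]
tray_bar [([320.3, 285.3], 0.79), ([310.0, 159.8], 0.62)]
tray_lip [([280.1, 158.4], 0.56)]
piston [([307.1, 306.6], 0.56)]
drum [([301.8, 297.3], 0.8)]
yoke [([322.2, 282.2], 0.44)]
hexnut [([330.8, 298.3], 0.71), ([226.2, 149.9], 0.42)]
spray_bottle [([246.4, 257.5], 0.97), ([319.5, 285.2], 0.35)]
jar [([271.8, 318.5], 0.78), ([249.9, 
[... 197 characters left out ...]
.7, 0.0, 283.7], [0.0, 386.7, 202.1], [0.0, 0.0, 1.0]]
hopper [([305.0, 252.7], 0.96), ([317.5, 207.6], 0.32), ([273.9, 198.2], 0.17)]
mouth [([306.5, 234.8], 0.95), ([307.4, 177.4], 0.34)]
cover_grip [([294.4, 231.8], 0.67)]
clamp_grip [([332.0, 254.0], 0.72)]
tray [([274.4, 177.3], 0.86), ([234.7, 273.6], 0.65)]
tray_bar [([273.1, 164.3], 0.74)]
tray_lip [([259.6, 292.6], 0.65), ([250.4, 180.2], 0.6)]
piston [([285.5, 164.6], 0.42)]
drum [([284.5, 174.8], 0.62)]
yoke [([270.4, 175.8], 0.4), ([279.9, 167.4], 0.38)]
hexnut [([263.9, 170.5], 0.58)]
spray_bottle [([319.4, 209.3], 0.77), ([249.9, 179.3], 0.73)]
jar [([309.0, 175.0], 0.63)]
wrench [([273.1, 196.7], 0.49), ([231.6, 139.9], 0.43)]
```

View pics/scene0.png

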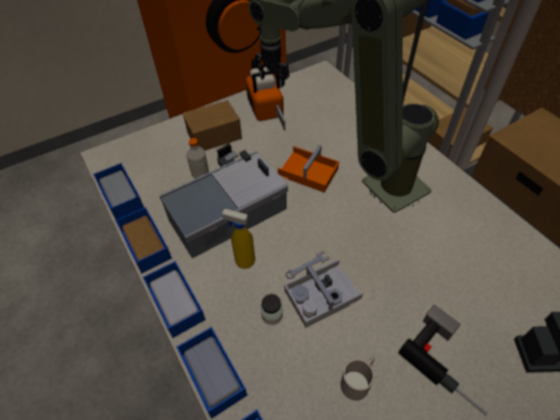

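View pics/side0.png

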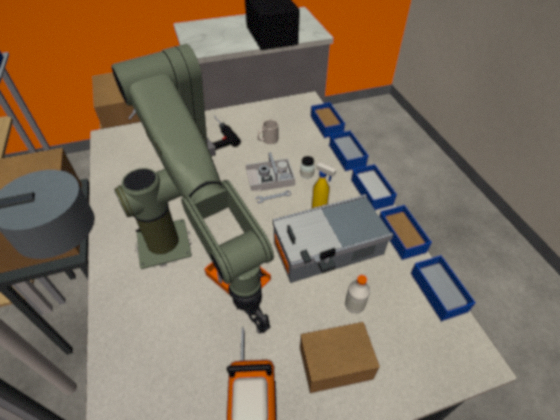

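The scene view shows the tumbler around (225,195), with its clamp near (226,153) and grip near (262,166). The silver tray is at (322,290), the spray bottle at (242,245) and the jar at (271,308). The orange tray at (310,170) is the decoy. In the side view the tumbler is at (330,240), grip at (292,233), clamp at (328,256) and silver tray at (270,175).

```bash
cat > h.py <<'E'
from station import *
import numpy as np, cv2
from scipy.spatial.transform import Rotation as R
def ray(s,xy,P=None):
    P=s["pose"] if P is None else P
    d=P[:3,:3]@np.linalg.solve(s["intrinsics"],[xy[0],xy[1],1.]);return P[:3,3],d
def onz(s,xy,z,P=None):
    c,d=ray(s,xy,P);return c+d*(z-c[2])/d[2]
def tri(rs):
    A=0;b=0
    for c,d in rs:
        d=d/np.linalg.norm(d);M=np.eye(3)-np.outer(d,d);A=A+M;b=b+M@c
    return np.linalg.solve(A,b)
def toolR(o): 
    q=o["orientation"];return R.from_quat([q[1],q[2],q[3],q[0]]).as_matrix()
def wrist():
    o=observe();T=np.eye(4);T[:3,:3]=toolR(o);T[:3,3]=o["tool_pos"]
    s=snapshot("wrist");return s,T@np.array(s["mount"]),o
def lm(s,n,k=3): return [(d["xy"],d["confidence"]) for d in landmark_of(s,n)[:k]]
def plan(target,zrot,o=None,down=True):
    """TCP target, yaw of tool y axis (closing) in world, tool pointing down -> rotvec,shift in tool axes"""
    o=o or observe();R0=toolR(o)
    best=None
    for a in (zrot,zrot+np.pi):
        y=np.array([np.cos(a),np.sin(a),0]);z=np.array([0,0,-1.]);x=np.cross(y,z)
        rv=R.from_matrix(R0.T@np.stack([x,y,z],1)).as_rotvec()
        print("rotvec",rv.round(3),"shift",(R0.T@(np.array(target)-o["tool_pos"])).round(4))
E
python3 - <<'E'
from h import *
S=snapshot("scene");D=snapshot("side")
Z=dict(mouth=.13,cover_grip=.162,clamp_grip=.179,tray_bar=.085,tray_lip=.016,piston=.025,drum=.018,yoke=.019,hexnut=.02,spray_bottle=0,jar=0,wrench=0,hopper=0,tray=0,oil=0,carton=0,mug=0,drill=0)
for n,z in Z.items():
    a=lm(S,n);b=lm(D,n)
    print(n,"S",[(onz(S,x,z)[:2].round(3).tolist(),round(c,2)) for x,c in a],"D",[(onz(D,x,z)[:2].round(3).tolist(),round(c,2)) for x,c in b])
    
E
```

```text
mouth S [([0.499, -0.235], 0.62)] D [([0.51, -0.217], 0.87)]
cover_grip S [([0.434, -0.218], 0.96)] D [([0.455, -0.22], 0.96), ([0.47, -0.321], 0.41), ([0.474, 0.062], 0.31)]
clamp_grip S [([0.523, -0.352], 0.48)] D [([0.541, -0.363], 0.77)]
tray_bar S [([0.236, -0.233], 0.91), ([0.521, 0.234], 0.81)] D [([0.518, -0.203], 0.73), ([0.509, 0.22], 0.7), ([0.501, -0.281], 0.64)]
tray_lip S [([0.392, 0.229], 0.76), ([0.3, -0.343], 0.74), ([0.452, -0.609], 0.29)] D [([0.399, 0.233], 0.74), ([0.303, -0.335], 0.55)]
piston S [([0.573, 0.239], 0.58)] D [([0.586, 0.269], 0.65)]
drum S [([0.558, 0.197], 0.79)] D [([0.562, 0.214], 0.53), ([0.568, 0.483], 0.35)]
yoke S [([0.684, 0.213], 0.72), ([0.488, 0.191], 0.53), ([0.486, 0.261], 0.43)] D [([0.485, 0.202], 0.39)]
hexnut S [([0.491, 0.262], 0.66)] D [([0.483, 0.258], 0.64)]
spray_bottle S [([0.65, -0.011], 0.76)] D [([0.655, -0.024], 0.89)]
jar S [([0.677, 0.205], 0.85)] D [([0.677, 0.192], 0.53)]
wrench S [([0.487, 0.114], 0.59)] D [([0.411, 0.248], 0.54), ([0.544, 0.313], 0.45), ([0.492, 0.098], 0.42)]
hopper S [([0.496, -0.227], 0.83)] D [([0.523, -0.204], 0.63)]
tray S [([0.215, -0.238], 0.74), ([0.529, 0.221], 0.71), ([0.56, 0.194], 0.61)] D [([0.517, 0.23], 0.97), ([0.234, -0.224], 0.8)]
oil S [([0.603, -0.478], 0.82)] D [([0.606, -0.462], 0.63)]
carton S [([0.439, -0.638], 0.92)] D [([0.462, -0.638], 0.96)]
mug S [([0.596, 0.489], 0.85), ([0.465, -0.326], 0.25)] D [([0.574, 0.507], 0.62)]
drill S [([0.607, -0.483], 0.68), ([0.405, 0.542], 0.62)] D []
```

```bash
python3 - <<'E'
from h import *
plan([.47,-.29,.36],-np.pi/2)
print(np.round(wrist()[0]["mount"],3).tolist())
E
```

```text
rotvec [-0.    -0.     0.403] shift [ 0.3187 -0.1239 -0.1287]
rotvec [ 0.    -0.    -2.739] shift [ 0.3187 -0.1239 -0.1287]
[[-0.001, -0.955, -0.297, 0.074], [1.0, -0.001, -0.0, 0.002], [-0.0, -0.297, 0.955, -0.142], [0.0, 0.0, 0.0, 1.0]]
```

Call:
{"fn": "step_arm", "kwargs": {"moves": "0 0 0 0 0 -0.05 1;0 0 0.1 0.02 -0.01 -0.1 1;0 0 0.2 0.07 -0.03 -0.128 1;0 0 0.3 0.12 -0.05 -0.128 1;0 0 0.4 0.165 -0.065 -0.128 1;0 0 0.4 0.21 -0.08 -0.128 1;0 0 0.4 0.25 -0.1 -0.128 1;0 0 0.4 0.29 -0.115 -0.128 1;0 0 0.4 0.319 -0.124 -0.128 1;0 0 0.4 0.319 -0.124 -0.128 1"}}

```text
t: 4.45
tool_pos: [0.4727, -0.2868, 0.3593]
orientation: [-0.0, 1.0, 0.004, 0.001]
ft_force: [-0.2, 1.1, 0.0]
finger_gap: 0.0847
grip_force: 0.0
```

```bash
python3 - <<'E'
from h import *
for k in range(2):
  s,P,o=wrist()
  for n,z in dict(mouth=.13,cover_grip=.162,clamp_grip=.179,hopper=0).items():
    print(n,[(np.round(x,1).tolist(),onz(s,x,z,P)[:2].round(4).tolist(),round(c,2)) for x,c in lm(s,n)])
print(o["t"],o["tool_pos"])
cv2.imwrite("pics/w1.png",s["frame"][:,:,::-1]); np.savez("w1",P=P,K=s["intrinsics"])
E
```

```text
mouth [([231.3, 147.3], [0.5057, -0.2316], 0.97)]
cover_grip [([225.2, 206.3], [0.446, -0.2275], 0.86)]
clamp_grip [([353.7, 129.5], [0.529, -0.3571], 0.6)]
hopper [([240.9, 137.7], [0.5055, -0.2267], 0.88)]
mouth [([225.7, 142.9], [0.5074, -0.2302], 0.58)]
cover_grip [([219.3, 203.5], [0.4462, -0.2254], 0.77)]
clamp_grip [([350.5, 127.2], [0.5271, -0.3586], 0.67)]
hopper [([234.3, 134.0], [0.5077, -0.2218], 0.67)]
4.7 [ 0.46946055 -0.29082951  0.35925409]
```

View pics/w1.png

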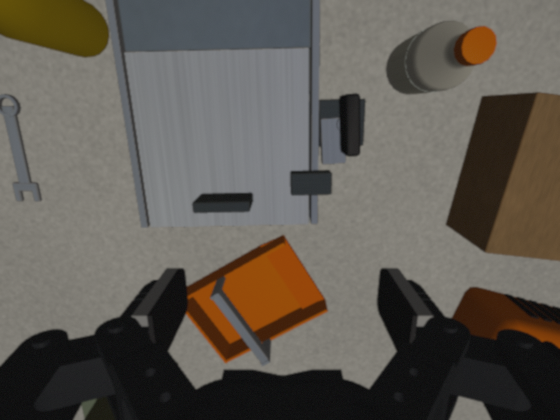

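The wrist view shows the cover with front corners near (147,227) and (312,222) and its back edge from (130,50) to (311,46). The grip is at (222,203), and the clamp wing runs from (349,95) to (350,155), with its dog at (331,130).

```bash
python3 - <<'E'
from h import *
w=np.load("w1.npz");s={"intrinsics":w["K"]};P=w["P"]
for n,x,z in [("FL",(147,227),.137),("FR",(312,222),.137),("BL",(130,50),.137),("BR",(311,46),.137),("wing",(349,95),.195),("wing2",(351,155),.195),("g1",(195,196),.177),("g2",(252,196),.177)]:
    print(n,onz(s,x,z,P).round(4))
o=observe();print(o["tool_pos"],o["t"]);plan([.53,-.357,.30],-np.pi/2)
E
```

```text
FL [ 0.4099 -0.1331  0.137 ]
FR [ 0.4163 -0.3286  0.137 ]
BL [ 0.6007 -0.1391  0.137 ]
BR [ 0.6045 -0.3223  0.137 ]
wing [ 0.5556 -0.3523  0.195 ]
wing2 [ 0.5028 -0.3574  0.195 ]
g1 [ 0.4585 -0.2039  0.177 ]
g2 [ 0.4585 -0.2623  0.177 ]
[ 0.46970968 -0.29059992  0.35933485] 4.95
rotvec [ 0.    -0.     0.001] shift [0.0602 0.0665 0.0593]
rotvec [ 0.    0.   -3.14] shift [0.0602 0.0665 0.0593]
```

Call:
{"fn": "step_arm", "kwargs": {"moves": "0 0 -0.08 0.03 0.035 0.04 1;0 0 -0.08 0.058 0.066 0.08 1;0 0 -0.08 0.058 0.066 0.12 1;0 0 -0.08 0.058 0.066 0.16 1;0 0 -0.08 0.058 0.066 0.195 1;0 0 -0.08 0.058 0.066 0.195 1;0 0 -0.08 0.058 0.066 0.195 0;0 0 -0.08 0.058 0.066 0.195 -1;0 0 -0.08 0.058 0.066 0.195 -1;0 0 -0.08 0.058 0.066 0.195 -1;0 0 -0.08 0.058 0.066 0.195 -1", "force": 60}}

```text
t: 6.05
tool_pos: [0.5291, -0.3555, 0.1661]
orientation: [0.0, 0.999, 0.041, 0.001]
ft_force: [-2.3, 5.6, 21.0]
finger_gap: 0.0131
grip_force: 62.0
```

Call:
{"fn": "step_arm", "kwargs": {"moves": "0 0 -0.12 0 0 -0.001 -1;0 0 -0.25 0 0 -0.001 -1;0 0 -0.38 0 0 -0.001 -1;0 0 -0.51 0 0 -0.001 -1;0 0 -0.64 0 0 -0.001 -1;0 0 -0.77 0 0 -0.001 -1;0 0 -0.9 0 0 -0.001 -1;0 0 -1.03 0 0 -0.001 -1;0 0 -1.16 0 0 -0.001 -1;0 0 -1.29 0 0 -0.001 -1;0 0 -1.42 0 0 -0.001 -1;0 0 -1.5 0 0 -0.001 -1"}}

```text
t: 7.25
tool_pos: [0.5306, -0.3567, 0.1663]
orientation: [0.003, 0.702, 0.713, 0.001]
ft_force: [4.9, -2.9, -3.6]
finger_gap: 0.013
grip_force: 59.1
```

Call:
{"fn": "step_arm", "kwargs": {"moves": "0 0 0 0 0 0 -1;0 0 0 0 0 0 -1"}}

```text
t: 7.45
tool_pos: [0.5306, -0.3568, 0.1663]
orientation: [0.003, 0.703, 0.711, 0.001]
ft_force: [4.8, -2.1, -1.7]
finger_gap: 0.013
grip_force: 59.1
```

Call:
{"fn": "step_arm", "kwargs": {"moves": "0 0 0 0 0 0 0;0 0 0 0 0 0 1;0 0 0 0 0 -0.03 1;0 0 0 0 0 -0.07 1;0 0 0 0.04 -0.02 -0.07 1;0 0 0 0.08 -0.05 -0.07 1;0 0 0 0.12 -0.075 -0.07 1;0 0 0 0.13 -0.083 -0.07 1;0 0 0 0.13 -0.083 -0.07 1"}}

```text
t: 8.35
tool_pos: [0.4429, -0.2253, 0.2356]
orientation: [0.0, 0.702, 0.712, -0.0]
ft_force: [0.5, -0.4, -0.1]
finger_gap: 0.0857
grip_force: 0.0
```

```bash
python3 - <<'E'
from h import *
s,P,o=wrist()
for n,z in dict(cover_grip=.162,clamp_grip=.179,mouth=.13).items():
    print(n,[(np.round(x,1).tolist(),onz(s,x,z,P)[:2].round(4).tolist(),round(c,2)) for x,c in lm(s,n)])
print(o["t"],o["tool_pos"])
cv2.imwrite("pics/w2.png",s["frame"][:,:,::-1])
E
```

```text
cover_grip [([285.2, 223.2], [0.4441, -0.2283], 0.78)]
clamp_grip []
mouth [([365.1, 212.3], [0.5079, -0.2296], 0.94)]
8.35 [ 0.44290279 -0.22525628  0.23560067]
```

View pics/w2.png

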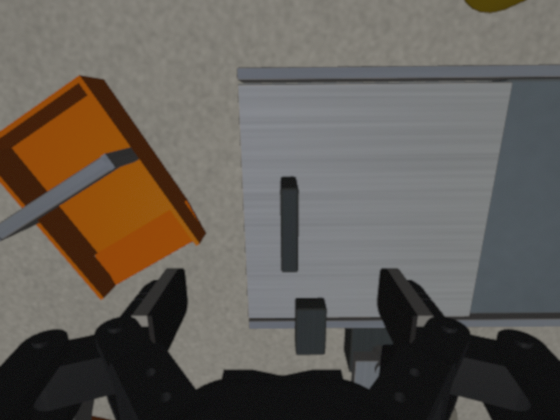

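The grip is at (289,224), between the fingers at (170,300) and (395,300). I'll descend, pinch it and slide.

Call:
{"fn": "step_arm", "kwargs": {"moves": "0 0 0 -0.002 0.002 0.04 1;0 0 0 -0.002 0.002 0.07 1;0 0 0 -0.002 0.002 0.088 1;0 0 0 -0.002 0.002 0.088 1;0 0 0 -0.002 0.002 0.088 0;0 0 0 -0.002 0.002 0.088 -1;0 0 0 -0.002 0.002 0.088 -1;0 0 0 -0.002 0.002 0.088 -1;0 0 0 -0.002 0.002 0.088 -1", "force": 40}}

```text
t: 9.45
tool_pos: [0.4473, -0.229, 0.1482]
orientation: [0.002, 0.703, 0.711, 0.001]
ft_force: [20.4, 1.5, -5.7]
finger_gap: 0.0123
grip_force: 11.4
```

Call:
{"fn": "step_arm", "kwargs": {"moves": "0 0 0 0 0.01 0 -1;0 0 0 0 0.028 0 -1;0 0 0 0 0.046 0 -1;0 0 0 0 0.064 0 -1;0 0 0 0 0.082 0 -1;0 0 0 0 0.1 0 -1;0 0 0 0 0.118 0 -1;0 0 0 0 0.136 0 -1;0 0 0 0 0.154 0 -1;0 0 0 0 0.168 0 -1;0 0 0 0 0.172 0 -1;0 0 0 0 0.172 0 -1"}}

```text
t: 10.65
tool_pos: [0.6199, -0.2251, 0.1483]
orientation: [0.0, 0.702, 0.712, 0.001]
ft_force: [2.2, 4.9, 3.9]
finger_gap: 0.011
grip_force: 43.3
```

Call:
{"fn": "step_arm", "kwargs": {"moves": "0 0 0 0 0 0 0;0 0 0 0 0 0 1;0 0 0 0 0 0 1;0 0 0 0 0 -0.04 1;0 0 0 0 0 -0.08 1;-0.13 0 0 0 -0.02 -0.12 1;-0.26 0 0 0 -0.04 -0.14 1;-0.4 0 0 0 -0.055 -0.14 1;-0.54 0 0 0 -0.067 -0.14 1;-0.68 0 0 0 -0.067 -0.14 1;-0.82 0 0 0 -0.067 -0.13 1;-0.96 0 0 0 -0.067 -0.127 1"}}

```text
t: 11.85
tool_pos: [0.5501, -0.2262, 0.2741]
orientation: [0.315, 0.627, 0.636, 0.321]
ft_force: [0.0, 1.2, -1.7]
finger_gap: 0.0854
grip_force: 0.0
```

Call:
{"fn": "step_arm", "kwargs": {"moves": "-0.1 0 0 0 0 0 1;-0.1 0 0 0 0 0 1;-0.1 0 0 0 0 0 1"}}

```text
t: 12.15
tool_pos: [0.5511, -0.2265, 0.2742]
orientation: [0.343, 0.612, 0.62, 0.351]
ft_force: [0.9, -0.3, 0.4]
finger_gap: 0.0854
grip_force: 0.0
```

```bash
python3 - <<'E'
from h import *
o=observe();print(o["t"],o["q"].round(3) if hasattr(o["q"],"round") else o["q"],o["tool_pos"]);print(toolR(o).round(3))
S=snapshot("scene");D=snapshot("side")
Z=dict(cover_grip=.162,clamp_grip=.179,tray_bar=.085,tray_lip=.016,mouth=.13)
for n,z in Z.items():
    a=lm(S,n);b=lm(D,n)
    print(n,"S",[(onz(S,x,z)[:2].round(3).tolist(),round(c,2)) for x,c in a],"D",[(onz(D,x,z)[:2].round(3).tolist(),round(c,2)) for x,c in b])
E
```

```text
12.15 [-0.929 -0.132  2.138  1.215  0.835 -1.684] [ 0.55105594 -0.22646734  0.27417422]
[[-0.016  0.517  0.856]
 [ 1.     0.005  0.016]
 [ 0.004  0.856 -0.517]]
cover_grip S [([0.613, -0.219], 0.93)] D [([0.617, -0.227], 0.93)]
clamp_grip S [([0.533, -0.35], 0.54), ([0.639, 0.526], 0.19)] D [([0.534, -0.363], 0.8), ([0.417, -0.681], 0.55)]
tray_bar S [([0.526, 0.232], 0.89), ([0.246, -0.233], 0.73), ([0.483, -0.266], 0.4)] D [([0.233, -0.225], 0.94), ([0.513, 0.227], 0.83), ([0.435, -0.657], 0.44)]
tray_lip S [([0.402, 0.23], 0.94), ([0.297, -0.348], 0.55)] D [([0.29, -0.335], 0.95), ([0.421, 0.235], 0.93)]
mouth S [([0.503, -0.225], 0.88)] D [([0.501, -0.233], 0.58)]
```

Call:
{"fn": "step_arm", "kwargs": {"moves": "0.13 0 0 0 0.02 -0.02 1;0.27 0 0 0 0.035 -0.04 1;0.41 0 0 0.04 0.03 -0.06 1;0.55 0 0 0.08 0.025 -0.07 1;0.69 0 0 0.125 0.02 -0.074 1;0.83 0 0 0.17 0.0185 -0.074 1;0.96 0 0 0.22 0.0185 -0.074 1;1.03 0 0 0.27 0.0185 -0.074 1;1.03 0 0 0.315 0.0185 -0.074 1;1.03 0 0 0.36 0.0185 -0.074 1;1.03 0 0 0.405 0.0185 -0.074 1;1.03 0 0 0.442 0.0185 -0.074 1"}}

```text
t: 13.95
tool_pos: [0.4895, 0.2174, 0.3296]
orientation: [-0.002, 0.701, 0.714, 0.001]
ft_force: [0.8, -0.3, -0.2]
finger_gap: 0.0854
grip_force: 0.0
```

Call:
{"fn": "step_arm", "kwargs": {"moves": "0 0 0 0 0 0 1;0 0 0 0 0 0 1;0 0 0 0 0 0 1"}}

```text
t: 14.25
tool_pos: [0.49, 0.214, 0.3297]
orientation: [-0.001, 0.701, 0.713, 0.001]
ft_force: [1.0, 0.6, 0.4]
finger_gap: 0.0854
grip_force: 0.0
```

```bash
python3 - <<'E'
from h import *
for i in range(2):
  s,P,o=wrist()
  for n,z in dict(tray_bar=.085,tray_lip=.016,tray=0,piston=.025,drum=.018,yoke=.019,hexnut=.02,jar=0,wrench=0).items():
    print(n,[(np.round(x,1).tolist(),onz(s,x,z,P)[:2].round(4).tolist(),round(c,2)) for x,c in lm(s,n,2)])
print(o["t"],o["tool_pos"],o["q"]);print(toolR(o).round(3))
np.savez("w3",P=P,K=s["intrinsics"])
cv2.imwrite("pics/w3.png",s["frame"][:,:,::-1])
E
```

```text
tray_bar [([305.3, 165.4], [0.5161, 0.2242], 0.92)]
tray_lip [([221.1, 152.1], [0.4039, 0.2297], 0.83)]
tray []
piston [([341.2, 142.4], [0.5675, 0.2463], 0.63)]
drum [([337.6, 182.1], [0.5675, 0.1904], 0.95)]
yoke [([276.2, 174.9], [0.4805, 0.1995], 0.97), ([340.3, 138.8], [0.5671, 0.2506], 0.34)]
hexnut [([408.8, 177.9], [0.6666, 0.1984], 0.7), ([278.5, 133.9], [0.4831, 0.2558], 0.65)]
jar [([409.6, 182.0], [0.6764, 0.1884], 0.66)]
wrench [([278.2, 233.5], [0.4843, 0.1043], 0.82), ([335.0, 180.1], [0.5666, 0.1895], 0.72)]
tray_bar [([307.3, 167.5], [0.5188, 0.2224], 0.9), ([336.8, 183.6], [0.5552, 0.2034], 0.61)]
tray_lip [([220.7, 150.6], [0.4036, 0.2323], 0.92)]
tray [([303.4, 161.3], [0.5195, 0.217], 0.67), ([335.3, 184.0], [0.5677, 0.1843], 0.3)]
piston [([339.4, 141.5], [0.5653, 0.2482], 0.8)]
drum [([333.9, 184.9], [0.5628, 0.1869], 0.87)]
yoke [([275.0, 178.0], [0.4791, 0.1957], 0.95)]
hexnut [([280.2, 134.6], [0.4856, 0.2556], 0.75)]
jar [([407.5, 179.8], [0.6733, 0.1924], 0.58)]
wrench [([278.7, 230.9], [0.4852, 0.1092], 0.81)]
14.75 [0.49009353 0.2145262  0.3300215 ] [0.24887326 0.06057403 1.50371224 0.00316718 1.57702762 0.2322195 ]
[[-0.017  1.    -0.001]
 [ 1.     0.017  0.003]
 [ 0.003 -0.    -1.   ]]
```

View pics/w3.png

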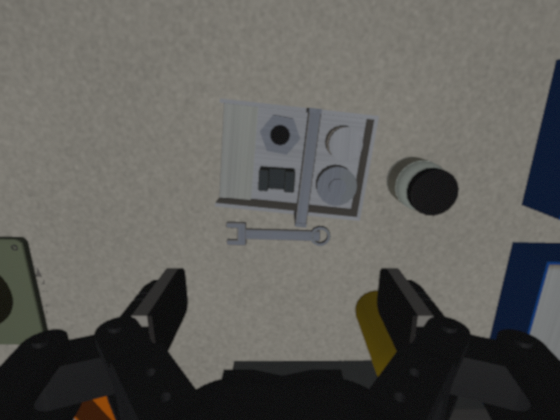

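The wrist view shows the tray. Its bar runs from (313,110) to (302,223), with the lip at left (222,150), the jar at (425,185) and the wrench at (278,233).

```bash
python3 - <<'E'
from h import *
w=np.load("w3.npz");s={"intrinsics":w["K"]};P=w["P"]
for n,x,z in [("barT",(313.5,110),.094),("barB",(302,223),.094),("TL",(225,100),.016),("BL",(219,203),.016),("TR",(375,120),.045),("BR",(357,215),.045)]:
    print(n,onz(s,x,z,P).round(4))
E
```

```text
barT [0.5224 0.288  0.094 ]
barB [0.5142 0.1554 0.094 ]
TL [0.4118 0.2988 0.016 ]
BL [0.3982 0.1569 0.016 ]
TR [0.6049 0.2772 0.045 ]
BR [0.5927 0.1512 0.045 ]
```

Call:
{"fn": "step_arm", "kwargs": {"moves": "0 0 0.075 0.006 0.028 0.045 1;0 0 0.075 0.006 0.028 0.09 1;0 0 0.075 0.006 0.028 0.135 1;0 0 0.075 0.006 0.028 0.18 1;0 0 0.075 0.006 0.028 0.22 1;0 0 0.075 0.006 0.028 0.25 1;0 0 0.075 0.006 0.028 0.263 1;0 0 0.075 0.006 0.028 0.263 1;0 0 0.075 0.006 0.028 0.263 0;0 0 0.075 0.006 0.028 0.263 -1;0 0 0.075 0.006 0.028 0.263 -1;0 0 0.075 0.006 0.028 0.263 -1", "force": 110}}

```text
t: 16.45
tool_pos: [0.5188, 0.2224, 0.0684]
orientation: [-0.001, 0.727, 0.686, 0.002]
ft_force: [0.9, 0.6, -1.0]
finger_gap: 0.0282
grip_force: 0.0
```

Call:
{"fn": "step_arm", "kwargs": {"moves": "0 0 0 0 0 0 -1;0 0 0 0 0 -0.01 -1;0 0 0 0 0 -0.03 -1;0 0 0 0 0 -0.06 -1;0 0 0 0 0 -0.06 -1"}}

```text
t: 16.95
tool_pos: [0.52, 0.2227, 0.1301]
orientation: [0.0, 0.727, 0.686, 0.004]
ft_force: [2.0, 0.7, -6.2]
finger_gap: 0.0121
grip_force: 108.0
```

```bash
python3 - <<'E'
from h import *
s,P,o=wrist();print(o["t"],o["tool_pos"],o["ft_force"],o["wrist_torque"]);print(toolR(o).round(3))
S=snapshot("scene");a=S["frame"][200:360,200:420,::-1]
cv2.imwrite("pics/p4.png",np.hstack([cv2.resize(s["frame"][:,:,::-1],(400,300)),cv2.resize(a,(400,300))]))
E
```

```text
16.95 [0.52002059 0.22265563 0.13013829] [ 2.01400124  0.6908312  -6.22706785] [ 0.09062726 -0.25787175 -0.02318266]
[[ 0.058  0.998  0.006]
 [ 0.998 -0.058  0.005]
 [ 0.005  0.005 -1.   ]]
```

View pics/p4.png

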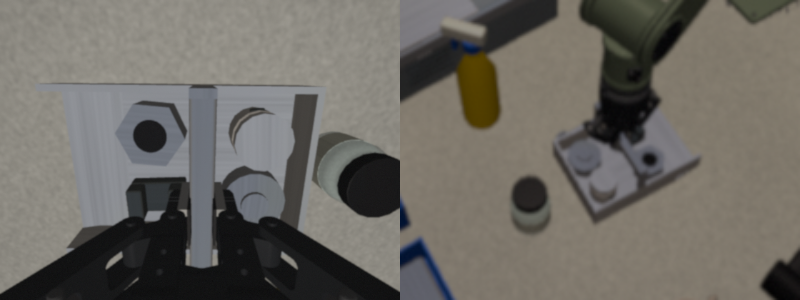

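Call:
{"fn": "step_arm", "kwargs": {"moves": "0 0 0 -0.002 -0.004 -0.015 -1;0 0 0 -0.008 -0.015 -0.045 -1;0 0 0 -0.014 -0.03 -0.085 -1;0 0 0 -0.02 -0.04 -0.125 -1;0 0 0 -0.03 -0.05 -0.155 -1;0 0 0 -0.055 -0.056 -0.17 -1;0 0 0 -0.085 -0.06 -0.18 -1;0 0 0 -0.12 -0.063 -0.18 -1;0 0 0 -0.155 -0.065 -0.18 -1;0 0 0 -0.19 -0.067 -0.18 -1;0 0 0 -0.225 -0.067 -0.18 -1;0 0 0 -0.26 -0.065 -0.18 -1"}}

```text
t: 18.25
tool_pos: [0.436, -0.0352, 0.3049]
orientation: [-0.003, 0.727, 0.686, -0.0]
ft_force: [0.0, -0.2, -7.6]
finger_gap: 0.0121
grip_force: 108.1
```

Call:
{"fn": "step_arm", "kwargs": {"moves": "0 0 0 -0.035 0.002 0 -1;0 0 -0.02 -0.07 0.006 0 -1;0 0 -0.04 -0.105 0.013 0 -1;0 0 -0.06 -0.135 0.025 0 -1;0 0 -0.078 -0.155 0.045 0 -1;0 0 -0.078 -0.168 0.075 0 -1;0 0 -0.078 -0.174 0.105 0 -1;0 0 -0.078 -0.178 0.14 0.005 -1;0 0 -0.078 -0.178 0.17 0.01 -1;0 0 -0.078 -0.178 0.2 0.015 -1;0 0 -0.078 -0.178 0.218 0.02 -1;0 0 -0.078 -0.178 0.223 0.02 -1"}}

```text
t: 19.45
tool_pos: [0.6502, -0.2239, 0.2814]
orientation: [-0.005, 0.7, 0.715, 0.0]
ft_force: [-0.3, 1.5, -8.9]
finger_gap: 0.0122
grip_force: 108.2
```

```bash
python3 - <<'E'
from h import *
s,P,o=wrist();print(o["t"],o["tool_pos"],o["ft_force"],o["finger_gap"]);Rt=toolR(o);print(Rt.round(3))
for n,z in dict(tray_lip=.21).items(): print(n,[(x,onz(s,x,z,P).round(3),c) for x,c in lm(s,n,2)])
D=snapshot("side")
cv2.imwrite("pics/p5.png",np.hstack([cv2.resize(s["frame"][:,:,::-1],(400,300)),cv2.resize(D["frame"][130:330,190:456,::-1],(400,300))]))
H=np.array([.507,-.2275]);yw=.02;hx=np.array([np.cos(yw),np.sin(yw)])
zl=[.225,.2,.17,.155,.15]
for th,z in zip([0,15,30,45,60],zl):
    t=np.radians(th);p=H+hx*(.03+.115*np.cos(t)-.052*np.sin(t))
    T=np.array([*p,z+.115*np.sin(t)+.052*np.cos(t)]);print(th,T.round(4),(Rt.T@(T-o["tool_pos"])).round(4))
E
```

```text
19.45 [ 0.65021697 -0.22394552  0.28137659] [-0.32343722  1.47743572 -8.91489018] 0.012209798185647285
[[-0.021  1.    -0.006]
 [ 1.     0.021  0.006]
 [ 0.007 -0.006 -1.   ]]
tray_lip [([18.6, 244.9], array([ 0.462, -0.246,  0.21 ]), 0.94), ([104.5, 230.5], array([ 0.525, -0.234,  0.21 ]), 0.82)]
0 [ 0.652  -0.2246  0.277 ] [-0.0007  0.0018  0.0044]
15 [ 0.6346 -0.2249  0.28  ] [-0.0007 -0.0156  0.0015]
30 [ 0.6106 -0.2254  0.2725] [-0.0007 -0.0396  0.0091]
45 [ 0.5815 -0.226   0.2731] [-0.0007 -0.0687  0.0087]
60 [ 0.5495 -0.2267  0.2756] [-0.0006 -0.1008  0.0064]
```

View pics/p5.png

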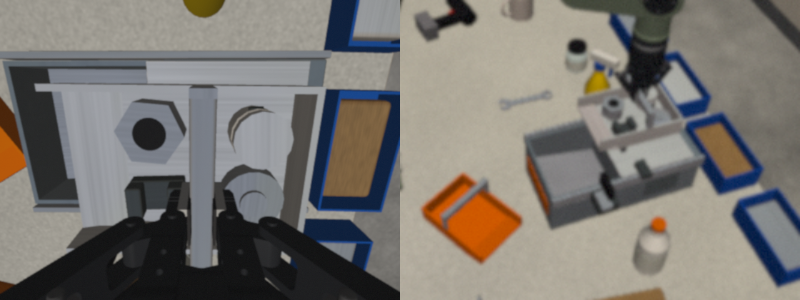

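The tray is over the open mouth with its lip near hopper x +20 mm, and all four parts are still in it. I'll tip it about the lip.

Call:
{"fn": "step_arm", "kwargs": {"moves": "-0.13 0 0 0 -0.006 0.001 -1;-0.26 0 0 0 -0.0155 0.002 -1;-0.39 0 0 0 -0.027 0.006 -1;-0.45 0 0 0 -0.033 0.008 -1;-0.52 0 0 0 -0.04 0.009 -1;-0.59 0 0 0 -0.047 0.009 -1;-0.66 0 0 0 -0.054 0.009 -1;-0.72 0 0 0 -0.061 0.009 -1;-0.79 0 0 0 -0.069 0.009 -1;-0.85 0 0 0 -0.076 0.008 -1;-0.92 0 0 0 -0.084 0.008 -1;-1.0 0 0 0 -0.095 0.007 -1"}}

```text
t: 20.8
tool_pos: [0.5543, -0.2263, 0.28]
orientation: [0.337, 0.613, 0.627, 0.343]
ft_force: [0.4, 0.1, -4.6]
finger_gap: 0.012
grip_force: 109.9
```

Call:
{"fn": "step_arm", "kwargs": {"moves": "-0.06 0 0 0 -0.003 0.005 -1;-0.06 0 0 0 -0.003 0.005 -1;-0.06 0 0 0 -0.003 0.005 -1;-0.06 0 0 0 -0.003 0.005 -1;-0.06 0 0 0 -0.003 0.005 -1"}}

```text
t: 21.3
tool_pos: [0.5586, -0.2271, 0.2751]
orientation: [0.354, 0.604, 0.616, 0.361]
ft_force: [0.1, 0.2, -2.9]
finger_gap: 0.0123
grip_force: 110.1
```

```bash
python3 - <<'E'
from h import *
s,P,o=wrist();print(o["t"],o["tool_pos"],o["ft_force"],o["finger_gap"],o["q"].round(2))
S=snapshot("scene")
Rt=toolR(o);print(Rt.round(3))
cv2.imwrite("pics/p6.png",np.hstack([cv2.resize(s["frame"][:,:,::-1],(400,300)),cv2.resize(S["frame"][90:270,130:370,::-1],(400,300))]))
E
```

```text
21.3 [ 0.55860378 -0.2271002   0.27507247] [ 0.13780473  0.21721007 -2.91669157] 0.012270242318474987 [-0.93 -0.11  2.14  1.28  0.83 -1.75]
[[-0.021  0.488  0.872]
 [ 1.     0.01   0.019]
 [ 0.     0.873 -0.488]]
```

View pics/p6.png

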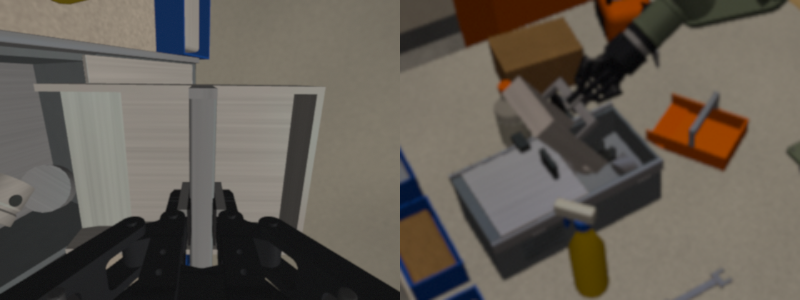

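Call:
{"fn": "step_arm", "kwargs": {"moves": "0 0 0 0 0.022 -0.012 -1;0 0 0 0 0.044 -0.024 -1;0.14 0 0 0 0.052 -0.018 -1;0.28 0 0 0 0.06 -0.01 -1;0.42 0 0 0 0.064 -0.005 -1;0.56 0 0 0 0.068 0 -1;0.7 0 0 0 0.068 0.005 -1;0.84 0 0 0 0.068 0.009 -1;0.98 0 0 0 0.068 0.009 -1;1.06 0 0 0 0.068 0.009 -1;1.06 0 0 0 0.068 0.009 -1"}}

```text
t: 22.5
tool_pos: [0.6015, -0.2249, 0.327]
orientation: [-0.002, 0.699, 0.715, 0.001]
ft_force: [-0.3, 0.4, -3.7]
finger_gap: 0.0121
grip_force: 109.8
```

```bash
python3 - <<'E'
from h import *
o=observe();print(o["t"],o["tool_pos"],o["ft_force"]);Rt=toolR(o);print(Rt.round(3))
S=snapshot("scene");D=snapshot("side")
for n in ["piston","drum","yoke","hexnut"]: print(n,[[(onz(s,x,.06).round(3)[:2].tolist(),round(c,2)) for x,c in lm(s,n)] for s in (S,D)])
cv2.imwrite("pics/p7.png",np.hstack([cv2.resize(S["frame"][90:270,130:370,::-1],(400,300)),cv2.resize(D["frame"][170:320,230:430,::-1],(400,300))]))
for W in ([.44,-.2,.31],[.44,0,.31],[.47,.2,.28],[.515,.223,.09]): print(W,(Rt.T@(np.array(W)-o["tool_pos"])).round(4))
E
```

```text
22.5 [ 0.60151145 -0.2249177   0.32696193] [-0.34751697  0.43535678 -3.66113259]
[[-0.023  1.    -0.001]
 [ 1.     0.023  0.005]
 [ 0.005 -0.001 -1.   ]]
piston [[([0.522, -0.278], 0.55)], [([0.519, -0.274], 0.63), ([0.582, -0.496], 0.58)]]
drum [[([0.521, -0.287], 0.53), ([0.578, -0.263], 0.46)], []]
yoke [[([0.48, -0.259], 0.42)], [([0.48, -0.243], 0.54)]]
hexnut [[([0.464, -0.218], 0.74), ([0.437, 0.543], 0.58)], [([0.376, 0.456], 0.63), ([0.462, -0.197], 0.45)]]
[0.44, -0.2, 0.31] [ 0.0285 -0.1609  0.0173]
[0.44, 0, 0.31] [ 0.2284 -0.1564  0.0183]
[0.47, 0.2, 0.28] [ 0.4275 -0.1218  0.0494]
[0.515, 0.223, 0.09] [ 0.4485 -0.0761  0.2394]
```

View pics/p7.png

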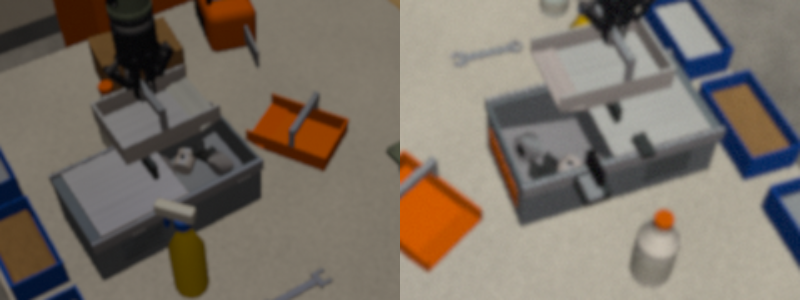

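The tray is empty and the parts lie in the hopper. I'll take the tray back along the same path.

Call:
{"fn": "step_arm", "kwargs": {"moves": "0 0 0 0 -0.03 0 -1;0 0 0 0.005 -0.07 0.005 -1;0 0 0 0.02 -0.11 0.01 -1;0 0 0 0.045 -0.145 0.015 -1;0 0 0 0.085 -0.16 0.018 -1;0 0 0 0.13 -0.16 0.018 -1;0 0 0 0.175 -0.16 0.018 -1;0 0 0.02 0.22 -0.157 0.018 -1;0 0 0.04 0.265 -0.15 0.02 -1;0 0 0.06 0.31 -0.143 0.025 -1;0 0 0.078 0.355 -0.135 0.03 -1;0 0 0.078 0.395 -0.127 0.04 -1"}}

```text
t: 24.2
tool_pos: [0.4644, 0.1687, 0.2908]
orientation: [-0.0, 0.727, 0.687, 0.003]
ft_force: [0.5, 0.1, -3.0]
finger_gap: 0.0115
grip_force: 110.0
```

```bash
python3 - <<'E'
from h import *
o=observe();print(o["t"],o["tool_pos"],o["ft_force"]);plan([.515,.225,.076],-.058-0,o)
E
```

```text
24.2 [0.46442557 0.16866023 0.29084741] [ 0.46055927  0.07015121 -3.00752217]
rotvec [ 0.003 -0.004  0.001] shift [0.0582 0.0466 0.2152]
rotvec [ 0.007  0.005 -3.141] shift [0.0582 0.0466 0.2152]
```

Call:
{"fn": "step_arm", "kwargs": {"moves": "0 0 0 0.03 0.025 0.03 -1;0 0 0 0.058 0.047 0.06 -1;0 0 0 0.058 0.047 0.1 -1;0 0 0 0.058 0.047 0.14 -1;0 0 0 0.058 0.047 0.175 -1;0 0 0 0.058 0.047 0.2 -1;0 0 0 0.058 0.047 0.213 -1;0 0 0 0.058 0.047 0.217 -1;0 0 0 0.058 0.047 0.217 -1;0 0 0 0.058 0.047 0.217 -1"}}

```text
t: 25.2
tool_pos: [0.5159, 0.2226, 0.0746]
orientation: [-0.0, 0.727, 0.686, 0.003]
ft_force: [0.8, 0.4, -4.2]
finger_gap: 0.0124
grip_force: 110.0
```

Call:
{"fn": "step_arm", "kwargs": {"moves": "0 0 0 0 0 0.003 -1;0 0 0 0 0 0.005 -1;0 0 0 0 0 0.006 -1;0 0 0 0 0 0.006 -1"}}

```text
t: 25.6
tool_pos: [0.515, 0.2225, 0.0683]
orientation: [-0.001, 0.727, 0.686, 0.002]
ft_force: [-2.4, -0.9, 4.6]
finger_gap: 0.0119
grip_force: 111.4
```

Contact with the bench (+4.6 N). Releasing.

Call:
{"fn": "step_arm", "kwargs": {"moves": "0 0 0 0 0 0 -0.6;0 0 0 0 0 0 0;0 0 0 0 0 0 1;0 0 0 0 0 0 1;0 0 0 0 0 0 1;0 0 0 0 0 -0.03 1;0 0 0 0 0 -0.07 1;0 0 0 0 0 -0.12 1;0 0 0 0 0 -0.17 1;0 0 0 -0.01 -0.04 -0.22 1;0 0 0 -0.05 -0.08 -0.25 1;0 0 0 -0.05 -0.08 -0.25 1"}}

```text
t: 26.8
tool_pos: [0.4308, 0.1757, 0.3199]
orientation: [0.0, 0.727, 0.687, 0.003]
ft_force: [-0.7, 0.2, -0.8]
finger_gap: 0.0855
grip_force: 0.0
```

```bash
python3 - <<'E'
from h import *
o=observe();print(o["t"],o["tool_pos"],o["finger_gap"])
S=snapshot("scene");D=snapshot("side")
for n in ["piston","drum","yoke","hexnut"]: print(n,[[(onz(s,x,.06).round(3)[:2].tolist(),round(c,2)) for x,c in lm(s,n)] for s in (S,D)])
for n,z in dict(cover_grip=.162,spray_bottle=0,jar=0,wrench=0).items(): print(n,[[(onz(s,x,z).round(3)[:2].tolist(),round(c,2)) for x,c in lm(s,n,2)] for s in (S,D)])
cv2.imwrite("pics/p8.png",np.hstack([cv2.resize(S["frame"][130:340,130:410,::-1],(400,300)),cv2.resize(D["frame"][140:320,200:440,::-1],(400,300))]))
E
```

```text
26.8 [0.43084685 0.17567348 0.31989363] 0.08550248457459377
piston [[([0.517, -0.281], 0.47)], [([0.524, -0.261], 0.53)]]
drum [[([0.478, -0.273], 0.54), ([0.579, -0.259], 0.48)], []]
yoke [[([0.485, -0.266], 0.7)], [([0.487, -0.248], 0.72), ([0.499, -0.252], 0.69), ([0.499, 0.154], 0.64)]]
hexnut [[([0.455, -0.226], 0.5)], [([0.465, -0.194], 0.46)]]
cover_grip [[([0.614, -0.223], 0.83)], [([0.625, -0.222], 0.88), ([0.364, 0.343], 0.45)]]
spray_bottle [[([0.65, -0.02], 0.69)], [([0.649, -0.007], 0.88), ([0.69, -0.097], 0.32)]]
jar [[], [([0.673, 0.167], 0.76)]]
wrench [[([0.487, 0.107], 0.67)], [([0.502, 0.106], 0.73), ([0.404, 0.26], 0.28)]]
```

View pics/p8.png

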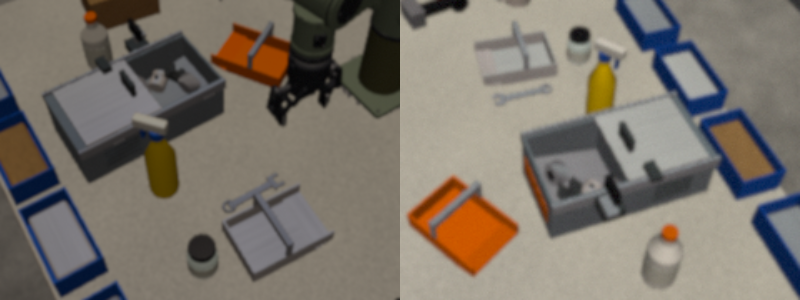

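The tray is flat and empty on the bench, the cover is open, and the bystanders are in place. The drum's position isn't confirmed yet, so I'll take one look from above the hopper.

Call:
{"fn": "step_arm", "kwargs": {"moves": "0 0 0 -0.02 0 -0.02 1;0 0 0 -0.065 0 -0.04 1;0 0 0 -0.11 0.005 -0.06 1;0 0 0 -0.155 0.01 -0.06 1;0 0 0 -0.2 0.015 -0.06 1;0 0 0 -0.245 0.02 -0.06 1;0 0 0 -0.29 0.03 -0.06 1;0 0 0 -0.335 0.035 -0.06 1;0 0 0 -0.365 0.04 -0.06 1;0 0 0 -0.365 0.04 -0.06 1;0 0 0 -0.365 0.04 -0.06 1"}}

```text
t: 28.8
tool_pos: [0.4503, -0.191, 0.3752]
orientation: [-0.002, 0.728, 0.686, 0.001]
ft_force: [-0.0, -0.3, 0.1]
finger_gap: 0.085
grip_force: 0.0
```

```bash
python3 - <<'E'
from h import *
s,P,o=wrist();print(o["t"],o["tool_pos"])
for n in ["piston","drum","yoke","hexnut"]: print(n,[((onz(s,x,.06,P)-[.507,-.2275,0]).round(3)[:2].tolist(),round(c,2)) for x,c in lm(s,n)])
cv2.imwrite("pics/p9.png",s["frame"][:,:,::-1])
E
```

```text
28.8 [ 0.45031332 -0.19103057  0.37516313]
piston [([0.014, -0.045], 0.72)]
drum [([0.064, -0.047], 0.86)]
yoke [([-0.029, -0.038], 0.96)]
hexnut [([-0.044, 0.011], 0.69)]
```

View pics/p9.png

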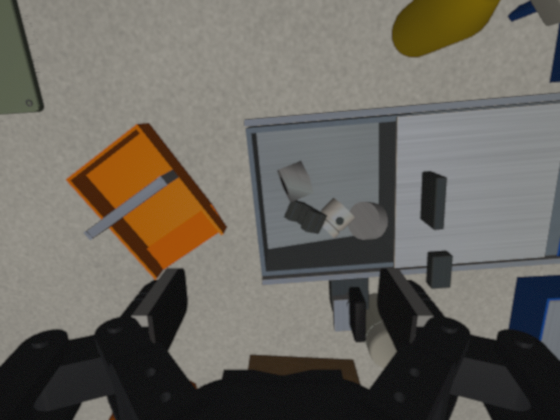

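All four parts lie in the hopper: nut at (295,178), yoke at (305,216), piston at (338,216) and drum at (368,220). The cover is open and the wing is turned.

```bash
python3 -c "
from station import *
print(job_done())"
```

```text
the job is handed in; nothing more can be done
None
```

I turned the clamp about 1.5 rad to free it, slid the cover about 173 mm open, tipped all four parts into the hopper and set the empty tray back flat on the bench. The bystanders did not look disturbed. I handed the job in at about 29 s of the 72 s; it returned no verdict.

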